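# Hook the brass presser foot out of its narrow bay

### The job

The brass sewing-machine presser foot has slid down its narrow bay in the wooden parts rack, where fingers must not go after it. Take the red-handled hooked pick, reach its hook into the bay behind the foot's upright shank and drag the foot out of the open end, so that it stands on its sole on the blue landing board in front of the rack, wholly clear of the bays; then lay the pick down (do not drop it) flat on the bare counter, as it lay before, off the rack. Touch the brass foot with the pick only, and leave the other two feet in their bays and the thread cone, oil bottle and bobbin as they are.

Things in the scene. Friction and masses are not known exactly. Their poses are not given: they have to be found in the camera images.
- rack: Fixed wooden rack, pale walls. Origin: on the counter under the middle of the line of bay mouths; x points into the bays, y across, z up. Three bays, open on top and at x = 0, 20 mm wide, 115 mm long to the back wall (10 mm thick), centred at y = -34, 0, +34 mm. Wall tops z = 38 mm; middle walls 14 mm, outer walls 10 mm thick; rack 108 mm wide. Floor board blue, top z = 6 mm.
- rack_mouth (a point): Middle of the line of bay mouths, on the top of the rack's floor board (6 mm above the counter); axes as the rack. From here the same flat blue board, level and flush, reaches 100 mm out in front of the mouths (to -x), 108 mm wide, without lips: the landing board.
- brass_foot: Loose brass-yellow presser foot (about 50 g) to be dragged out; starts in any one of the three bays, its origin 35 to 80 mm in from the mouth; 40 x 15 mm sole, 4 mm thick, upright shank block in its middle, 7 mm along the sole by 12 mm across, top 26 mm above the underside. Origin: centre of the underside, below the shank; x along the sole, pointing into the bay (toes to the mouth), z up.
- steel_foot: Loose dark steel presser foot in another bay, to be left there; 40 x 15 mm sole, 4 mm thick, upright shank block in its middle, 7 mm along the sole by 12 mm across, top 26 mm above the underside. Origin: centre of the underside, below the shank; x along the sole, pointing into the bay (toes to the mouth), z up.
- white_foot: Loose white plastic presser foot in another bay, to be left there; 40 x 15 mm sole, 4 mm thick, upright shank block in its middle, 7 mm along the sole by 12 mm across, top 26 mm above the underside. Origin: centre of the underside, below the shank; x along the sole, pointing into the bay (toes to the mouth), z up.
- pick: Loose hooked pick (110 g) lying hook down on the counter. Red handle 90 (x) x 20 (y) x 30 (z) mm. Origin: centre of its underside; x along it towards the hook, z up. A 6 mm steel rod leaves the handle's end (x = 45, z = 18 mm), runs to x = 60, rises to z = 60 at x = 85, goes level to x = 155 mm and turns straight down, ending in the hook tip at z = 2 mm.
- pick_tip (a point): Lower end of the pick's hook, 155 mm ahead of the pick's origin and 2 mm above its underside; the hook above it is a straight upright rod, 6 mm in diameter, for 55 mm.
- cone: Bystander: blue cone of thread, 80 mm across, 150 mm tall, standing; origin under its centre.
- oil: Bystander: white oil bottle with red cap, 44 mm across, 100 mm tall, standing; origin under its centre.
- bobbin: Bystander: small aluminium bobbin, 22 mm across, 11 mm tall; origin under its centre.
Not all that is in view belongs to the job. Of the things that look like the pick, take the one that is farthest to the robot's left at the start.

How it is judged:
On the way, in this order (a step that is already met when the one before it is completed fails the run):
1. the pick's hook is down inside the brass foot's bay, behind its shank (deeper in the bay) (z of pick_tip in the frame of rack below 0.032 m and x of brass_foot in the frame of rack above 0 m and x of pick_tip in the frame of brass_foot between 0.003 and 0.06 m and y of pick_tip in the frame of brass_foot between -0.015 and 0.015 m), for 0.1 s.
2. the brass foot has been dragged wholly out of the bay onto the landing board (x of brass_foot in the frame of rack below -0.021 m and z of brass_foot in the frame of rack above 0.003 m), for 0.1 s.
At the end, for the whole second after the job is handed in: Brass foot at rest on its sole (tilt < 0.2 rad) on the landing board, origin over 21 mm out from the mouths and within the board's edges; pick at rest flat on the counter on its handle (origin below 5 mm, tilt < 0.12 rad), touching neither rack nor brass foot (all of step 2 and x of brass_foot in the frame of rack above -0.1 m and y of brass_foot in the frame of rack between -0.054 and 0.054 m and z of brass_foot in the frame of rack below 0.01 m and angle between brass_foot's own z axis and vertical below 0.2 rad and linear speed of each of brass_foot, pick below 0.02 m/s and height (world z) of pick below 0.005 m and angle between pick's own z axis and vertical below 0.12 rad and contact force between pick and rack below 0.05 N and contact force between pick and brass_foot below 0.05 N).
It fails at once if the gripper's fingers or the arm touch the brass foot (contact force between brass_foot and the fingers above 0.3 N or contact force between brass_foot and the arm above 0.3 N).
It fails at once if the steel or white foot is moved more than 12 mm (distance of any of steel_foot, white_foot from where it was at the start of the episode above 0.012 m).
It fails at once if the cone, oil bottle or bobbin is moved more than 20 mm (distance of any of cone, oil, bobbin from where it was at the start of the episode above 0.02 m).
It fails at once if the rack is pushed with more than 25 N (contact force between rack and pick above 25 N or contact force between rack and the fingers above 25 N or contact force between rack and the arm above 25 N).
It fails at once if the pick is let go more than 40 mm above the counter (height (world z) of pick above 0.04 m and contact force between pick and the fingers below 0.05 N).
It also fails if it takes over 48 s, if anything falls off the work surface, if the arm or the gripper's body presses on something with over 40 N, if the wrist force passes 120 N, or if a joint passes its speed limit or range.

### The arm

A 7-joint arm with a two-finger parallel gripper is mounted at the origin on the work surface. World frame = base frame: x ahead of the robot, y to its left, z up, the work surface at z = 0. Lengths are in m, angles in rad, forces in N, time in s.
With the tool pointing down it reaches from about 0.425 to 0.925 m from the base axis. Payload 6.8 kg.
Tool frame: the origin (TCP) lies midway between the tips of the shut fingers; the grasp point (between the pads) lies 19 mm behind it; x points along the fingers, z is the direction in which the jaws open and shut, and the axes are right-handed (so a half turn about x gives the same grasp; the last joint's range is limited). The gripper opens to 85 mm and grips with 20 to 120 N. Pads are 22 mm wide; open, the fingers measure 114 mm over their backs; the gripper's body (76 mm by 85 mm) begins 54 mm behind the grasp point. The pads swing forward as they close: fully open they stand 13 mm farther back than shut.
Start: joints at [-1.373, 0.477, 0.022, 1.555, -0.011, 1.109, -0.083], TCP at [0.203, 0.644, 0.231] pointing down, gripper open.
Joint ranges: [-2.96, 2.96], [-0.34, 2.1], [-1.41, 1.46], [0.24, 2.44], [-1.37, 4.51], [0.17, 1.92], [-2.96, 2.96]. Speed limits (rad/s): [2.39, 2.39, 3.14, 3.14, 3.14, 3.14, 3.14].

### API

Orientations are given as a unit quaternion [w, x, y, z].
In Python, from station import bot gives the robot as it stands. The module is installed in compiled form; this text tells all that it offers.
- The arm moves only by the shell command python3 -m jog 'ROWS' [FORCE]. ROWS is text: rows parted by semicolons, each of 7 numbers parted by spaces: the shift along the tool's x, y, z in mm, then the turn, a rotation vector about the tool's x, y, z in units of 6 degrees (1.0 is 6 degrees), then the finger opening in mm, from 0 to 85.4. A call has 1 to 5 rows; each row shifts and turns the commanded pose from where the row before left it, along the tool's axes as they then stand; what a row does not reach is not made up. A row lasts 1/10 s, in which the tool goes at most 50 mm and 8.59 degrees, less where a joint would pass 70% of its speed; a pose out of reach is approached as far as the arm can. A call with a gripper value outside its range is refused whole. The fingers move at their own pace and stop on an object; FORCE is the grip in N (left out, the last holds). Time passes only in rows, so rows that do not move let the fingers close. It gives the time, the measured TCP pose, the force and the opening at its end, in the units of the state.
- bot.get_obs(): the state, without advancing time (a new reading comes with each control period).
- bot.read_camera(name): name is "scene" or "top" or "wrist"; returns (picture, depth): 420x560x3 uint8, red, green, blue; 420x560 float32, m along the optical axis (not along the pixel's ray), 0 where there is no reading.
- bot.calibration(name): a dict with "fx", "fy", "cx", "cy" (pixels), "T" (4x4, takes a point from camera to world coordinates). Camera axes: x right, y up, looking along -z (the intrinsics and any distortion apply to the point x, -y, -z); pixel columns grow to the right and rows downward; lengths in m; the calibration is good to about 2 mm. A picture is of the moment at which its call begins: read the wrist's pose just before it. calibration takes no time and is no camera call; for the wrist camera it gives the pose at the moment of the call.
- bot.hand_in(): hands the job in, once; it reports no verdict.
The state is a dict: "t": time; "q": joint angles; "joint_vel": joint speeds; "joint_torque": joint torques, N m; "eef_pos": TCP position; "tool_rot": TCP orientation; "contact_force": force on the tool from outside, world axes, zero at the start; "torque": the same for the moment, N m; "gripper_width": opening from 0.0 (shut) to 1.0 (fully open).
Only numpy, scipy, OpenCV 4.12 (cv2) and the standard library are available. Lean on these libraries where they do the work, as an engineer would, in place of code of your own. Each camera call takes 0.05 s, during which the arm holds its last target.

## Working session

There is one attempt and no reset: what is moved stays moved. The work goes in short steps, Python scripts to look and compute and a shell command to move; the robot and the scene stay as the last step left them, time stands still between calls to the robot, and variables do not carry over. Pictures are saved under pics/ and viewed, and the job is handed in when it is done.

```bash
ls; mkdir -p pics; cat > h.py <<'E'
import numpy as np, cv2
from station import bot
def cam(n,f):
    im,d=bot.read_camera(n); c=bot.calibration(n)
    cv2.imwrite(f'pics/{f}.png',im[:,:,::-1]); np.savez(f'pics/{f}.npz',im=im,d=d,T=c['T'],K=[c['fx'],c['fy'],c['cx'],c['cy']])
    return im,d,c
def load(f):
    z=np.load(f'pics/{f}.npz'); return z['im'],z['d'],z['T'],z['K']
def cloud(d,T,K):
    v,u=np.mgrid[:d.shape[0],:d.shape[1]]
    P=np.stack([(u-K[2])/K[0]*d,-(v-K[3])/K[1]*d,-d],-1)
    return P@T[:3,:3].T+T[:3,3]
def ray(u,v,z,T,K):
    r=T[:3,:3]@np.array([(u-K[2])/K[0],-(v-K[3])/K[1],-1]); o=T[:3,3]
    return o+r*(z-o[2])/r[2]
E
python3 - <<'E'
from h import *
o=bot.get_obs(); print(o)
for n in ('scene','top','wrist'):
    im,d,c=cam(n,n+'0'); print(n,c, (d==0).mean())
E
```

```text
pics
{'t': 0.0, 'q': array([-1.37308934,  0.47781925,  0.02234381,  1.55645474, -0.01148612,
        1.10928551, -0.08311342]), 'joint_vel': array([ 6.08319145e-04, -1.56346212e-04, -5.10130782e-04, -4.57258102e-04,
       -5.65300160e-04,  9.15635525e-05, -1.98321732e-03]), 'joint_torque': array([ 2.14898392e-05, -5.96457589e+01,  1.60799168e+00, -2.81193101e+01,
        1.23925443e-02,  9.61483049e-03,  1.19508738e-05]), 'eef_pos': array([0.20306009, 0.64311323, 0.23031157]), 'tool_rot': array([ 0.56982742, -0.41844139,  0.57080902,  0.41758899]), 'contact_force': array([ 0.17371445, -0.40999856,  0.5645314 ]), 'torque': array([ 0.00747807,  0.03386544, -0.03797228]), 'gripper_width': 1.0006770312705275}
scene {'fx': 502.63031416521835, 'fy': 502.63031416521835, 'cx': 284.8313022778379, 'cy': 200.17464716304252, 'T': array([[-0.40025799, -0.73249133,  0.55068139,  1.44105741],
       [ 0.91627078, -0.30969689,  0.25403875,  0.35159289],
       [-0.01553687,  0.60625431,  0.79511906,  1.23888482],
       [ 0.        ,  0.        ,  0.        ,  1.        ]])} 0.003958333333333334
top {'fx': 419.731716285063, 'fy': 419.731716285063, 'cx': 275.13125278523364, 'cy': 208.56708219964815, 'T': array([[ 0.01147002,  0.99697949, -0.07681359,  0.54849043],
       [-0.99977374,  0.01281051,  0.01698118,  0.00309081],
       [ 0.01791391,  0.07660144,  0.99690085,  1.1052149 ],
       [ 0.        ,  0.        ,  0.        ,  1.        ]])} 0.003898809523809524
wrist {'fx': 325.3935672168087, 'fy': 325.3935672168087, 'cx': 282.3550573113126, 'cy': 202.29241026127133, 'T': array([[ 0.30154706, -0.90435646, -0.30200788,  0.12478934],
       [ 0.95344929,  0.28536982,  0.09746034,  0.66903929],
       [-0.00195495, -0.31733808,  0.94831046,  0.37255355],
       [ 0.        ,  0.        ,  0.        ,  1.        ]])} 0.004026360544217687
```

View pics/scene0.png

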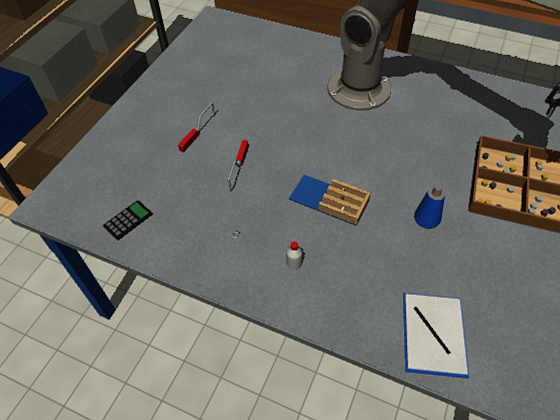

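View pics/top0.png

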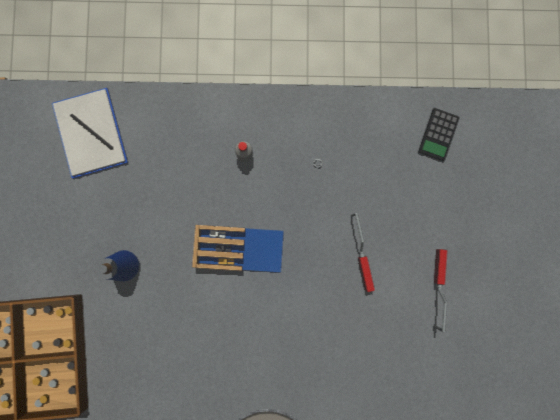

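View pics/wrist0.png

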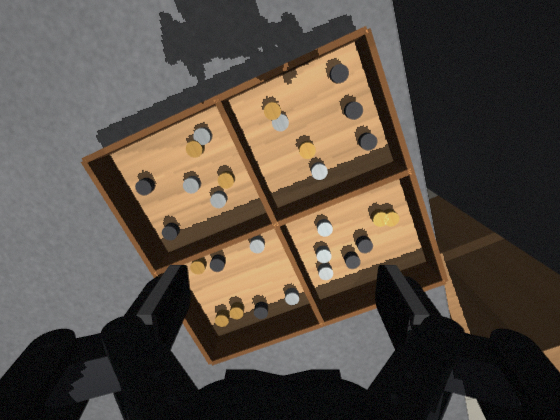

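Top view: two red-handled picks. A has its handle at (367,275) and its hook at (355,215); B has its handle at (441,267) and its hook at (443,330). Image left is world +y, the robot's left, so A fits. I'll confirm it in an enlarged crop and measure.

```bash
python3 - <<'E'
from h import *
im,d,T,K=load('top0')
P=cloud(d,T,K)
cv2.imwrite('pics/cropA.png',cv2.resize(im[195:305,185:385][:,:,::-1],None,fx=4,fy=4,interpolation=cv2.INTER_CUBIC))
red=((im[...,0]>110)&(im[...,1]<70)&(im[...,2]<70)).astype(np.uint8)
n,l,s,c=cv2.connectedComponentsWithStats(red)
for i in range(1,n):
    if s[i,4]>40:
        m=l==i; p=P[m]; 
        rc=cv2.minAreaRect(np.argwhere(m)[:,::-1].astype(np.float32)); 
        print(s[i],c[i],'med z',np.median(p[:,2]),rc, 'ray z=.03',ray(*rc[0],.03,T,K))
b=((im[...,2]>110)&(im[...,0]<60)&(im[...,1]<110)).astype(np.uint8)
n,l,s,c=cv2.connectedComponentsWithStats(b)
for i in range(1,n):
    if s[i,4]>40: 
        m=l==i;rc=cv2.minAreaRect(np.argwhere(m)[:,::-1].astype(np.float32)); print('blue',s[i],rc,np.median(P[m],axis=0)); print([ray(*q,.006,T,K).round(4) for q in cv2.boxPoints(rc)])
for (u,v) in [(244,150),(317,163),(125,265),(355,215)]:
    print(u,v,P[v,u],ray(u,v,0,T,K))
E
```

```text
[239 143   8   7  43] [242.1627907  146.20930233] med z 0.09965222333189394 ((242.5, 146.0), (7.0, 6.0), 0.0) ray z=.03 [0.79312581 0.07135321 0.03      ]
[438 249   9  36 236] [441.90254237 266.6059322 ] med z 0.02986184689653748 ((441.95880126953125, 266.5352783203125), (6.902685165405273, 34.66681671142578), 4.39870548248291) ray z=.03 [ 0.48795817 -0.44416962  0.03      ]
[360 257  14  35 243] [366.77777778 273.83539095] med z 0.029775791856056832 ((366.778076171875, 273.70501708984375), (35.153038024902344, 6.895691394805908), 77.00537872314453) ray z=.03 [ 0.46780984 -0.25078297  0.03      ]
blue [ 226  229   57   43 1574] ((253.18272399902344, 249.44163513183594), (56.14267349243164, 40.75331497192383), 4.085616588592529) [0.52434539 0.01742342 0.00553529]
[array([0.4775, 0.1159, 0.006 ]), array([0.583 , 0.1105, 0.006 ]), array([ 0.5743, -0.0359,  0.006 ]), array([ 0.4687, -0.0295,  0.006 ])]
244 150 [0.76876022 0.06347356 0.09382598] [0.78919453 0.06907524 0.        ]
317 163 [ 0.7565545  -0.1257747   0.00249866] [ 0.75702596 -0.1260667   0.        ]
125 265 [0.48665759 0.34475252 0.08334562] [0.48161438 0.37261911 0.        ]
355 215 [ 0.61603347 -0.21678668  0.05080828] [ 0.61928815 -0.22738183  0.        ]
```

View pics/cropA.png

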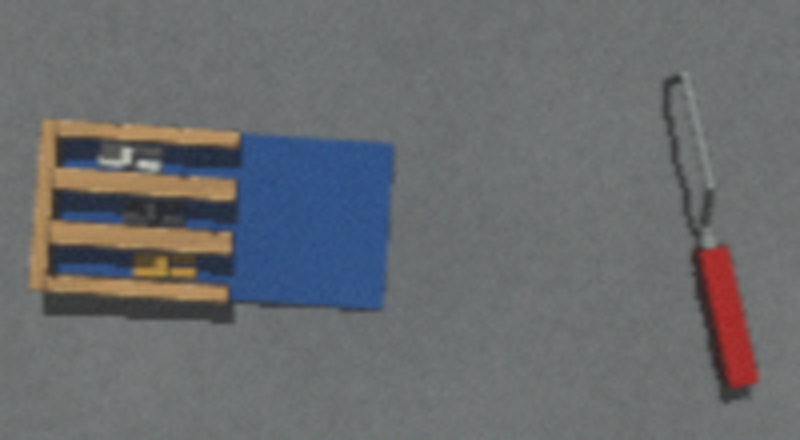

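Crop (4x, origin (185,195)): pick A has its hook at about (684,75) and its handle ending at about (745,385). The brass foot is in the lowest bay at about (165,265), white is in the top bay and steel in the middle. A is nearer the rack than B, so its y is larger, which makes it the farthest left. Next I'll work out directions and the first moves.

```bash
cat >> h.py <<'E'
from scipy.spatial.transform import Rotation as R
def rot(q): return R.from_quat([q[1],q[2],q[3],q[0]])
def plan(pos=None,jaw=None):
    """jaw: desired world yaw (rad) of tool z axis (mod pi), tool x down. prints shift mm (tool axes), rotvec units"""
    o=bot.get_obs(); r=rot(o['tool_rot']); p=o['eef_pos']
    M=r.as_matrix()
    if jaw is None: cz=M[:,2]; jaw=np.arctan2(cz[1],cz[0])
    best=None
    for k in (0,np.pi,-np.pi):
        a=jaw+k; z=np.array([np.cos(a),np.sin(a),0]); x=np.array([0,0,-1.]); y=np.cross(z,x)
        G=R.from_matrix(np.stack([x,y,z],1)); w=(r.inv()*G).as_rotvec()
        if best is None or np.linalg.norm(w)<np.linalg.norm(best): best=w
    print('t',round(o['t'],2),'p',p.round(4),'yaw z',round(np.degrees(np.arctan2(M[1,2],M[0,2])),2),'F',o['contact_force'].round(2),'w',round(o['gripper_width'],3),'q',o['q'].round(2))
    if pos is not None: print('shift mm',(M.T@(np.array(pos)-p)*1000).round(1))
    print('turn units',(np.degrees(best)/6).round(2))
E
python3 - <<'E'
from h import *
o=bot.get_obs(); M=rot(o['tool_rot']).as_matrix(); print(M.round(3))
c=load('wrist0'); Tc=c[2]; print('cam in tool',M.T@(Tc[:3,3]-o['eef_pos']), (M.T@Tc[:3,:3]).round(3))
im,d,T,K=load('top0')
red=((im[...,0]>110)&(im[...,1]<70)&(im[...,2]<70)).astype(np.uint8)
red[:, :355]=0; red[:,380:]=0
pts=np.argwhere(red)[:,::-1]; W=np.array([ray(u,v,.03,T,K) for u,v in pts])[:,:2]
m=W.mean(0); U,S,V=np.linalg.svd(W-m); print('handle ctr',m,'yaw',np.degrees(np.arctan2(*(V[0]*np.sign(V[0,0]))[::-1])))
cv2.imwrite('pics/x.png',im)
# rack walls mask at z .038
hsv=cv2.cvtColor(im,cv2.COLOR_RGB2HSV)
P=cloud(d,T,K)
sub=(P[...,2]>.03)&(P[...,2]<.046)&(hsv[...,1]>60); sub[:,:185]=0; sub[:,252:]=0; sub[:215]=0; sub[280:]=0
pts=np.argwhere(sub)[:,::-1]; W=np.array([ray(u,v,.038,T,K) for u,v in pts])[:,:2]
rc=cv2.minAreaRect(W.astype(np.float32)); print(len(pts),rc,cv2.boxPoints(rc))
plan((.45,.38,.25),None)
E
```

```text
[[-0.    -0.954  0.301]
 [-0.001  0.301  0.954]
 [-1.    -0.    -0.001]]
cam in tool [-0.14200843  0.0824263   0.00080684] [[ 0.001  0.317 -0.948]
 [-0.001  0.948  0.317]
 [ 1.     0.     0.001]]
handle ctr [ 0.46752229 -0.25077171] yaw 12.893448060046685
1049 ((0.5312008261680603, 0.1275762915611267), (0.12397364526987076, 0.10763661563396454), 86.87461853027344) [[0.47408298 0.0686159 ]
 [0.5815595  0.06274743]
 [0.5883187  0.18653668]
 [0.48084217 0.19240515]]
t 0.15 p [0.2031 0.6433 0.2306] yaw z 72.48 F [-0.11  0.62  0.49] w 1.0 q [-1.37  0.48  0.02  1.56 -0.01  1.11 -0.08]
shift mm [ -19.2 -314.7 -176.8]
turn units [ 0.   -0.01  0.  ]
```

```bash
python3 -m jog '0 -45 -6 0.64 0 0 85;0 -45 -6 0.64 0 0 85;0 -45 -6 0.64 0 0 85;0 -45 -6 0.64 0 0 85;0 -45 -6 0.64 0 0 85'
python3 -m jog '0 -45 -7 0.68 0 0 85;0 -45 -7 0.68 0 0 85;0 -45 -7 0.68 0 0 85;0 -45 -7 0.68 0 0 85;0 -45 -7 0.68 0 0 85'
python3 - <<'E'
from h import *
plan((.53,.12,.24))
E
```

```text
t: 0.65
eef_pos: [0.3946, 0.5201, 0.231]
tool_rot: [0.632, -0.316, 0.633, 0.316]
contact_force: [0.9, -0.2, 0.7]
gripper_width: 0.999
t: 1.15
eef_pos: [0.5281, 0.337, 0.2311]
tool_rot: [0.678, -0.199, 0.679, 0.199]
contact_force: [-0.3, 1.0, -0.3]
gripper_width: 0.996
t 1.15 p [0.5281 0.337  0.2311] yaw z 32.71 F [-0.31  0.98 -0.35] w 0.996 q [-0.88  0.4   0.28  1.69 -0.12  1.06  0.01]
shift mm [  -8.9 -183.6 -115.7]
turn units [ 0. -0.  0.]
```

```bash
python3 -m jog '0 -36 -23 1.2 0 0 85;0 -39 -18 1.2 0 0 85;0 -41 -13 1.2 0 0 85;0 -42 -8 1.2 0 0 85;0 -43 -3 1.2 0 0 85'
python3 -m jog '0 0 0 0 0 0 85;0 0 0 0 0 0 85'
python3 - <<'E'
from h import *
plan((.53,.12,.24)); cam('wrist','w1')
E
```

```text
t: 1.65
eef_pos: [0.5288, 0.1225, 0.2312]
tool_rot: [0.707, 0.021, 0.707, -0.021]
contact_force: [1.0, -0.9, 0.7]
gripper_width: 0.994
t: 1.85
eef_pos: [0.5292, 0.1232, 0.2314]
tool_rot: [0.707, 0.02, 0.707, -0.02]
contact_force: [-0.0, 0.9, -0.6]
gripper_width: 0.994
t 1.85 p [0.5292 0.1232 0.2314] yaw z -3.22 F [-0.01  0.86 -0.59] w 0.994 q [-0.74  0.28  0.48  1.9  -0.15  1.   -0.25]
shift mm [-8.6 -3.1  1. ]
turn units [-0. -0. -0.]
```

View pics/w1.png

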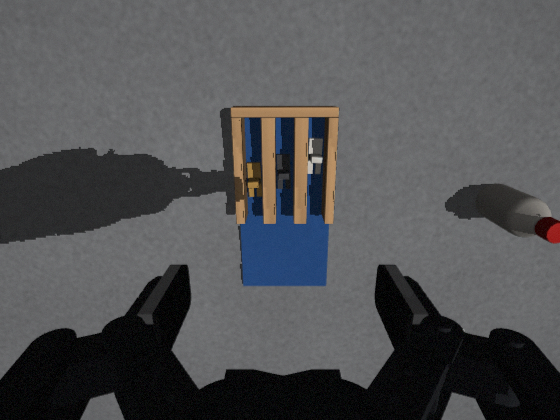

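Wrist view: the rack is at columns 232–338 and rows 107–225, with the board below it to row 286. The brass foot is in the left bay at about (254,178), steel is in the middle and white on the right. Now to measure them.

```bash
python3 - <<'E'
from h import *
im,d,T,K=load('w1')
P=cloud(d,T,K)
hsv=cv2.cvtColor(im,cv2.COLOR_RGB2HSV)
v,u=np.mgrid[:420,:560]; box=(u>215)&(u<350)&(v>95)&(v<300)
wood=box&(np.abs(P[...,2]-.038)<.006)&(hsv[...,0]<25)&(hsv[...,1]>60)
pts=np.argwhere(wood)[:,::-1]; W=np.array([ray(a,b,.038,T,K) for a,b in pts])[:,:2]
rc=cv2.minAreaRect(W.astype(np.float32)); print('wall top rect',rc,cv2.boxPoints(rc).round(4).tolist(), 'z',np.median(P[wood][:,2]))
bl=box&(v>226)&(hsv[...,0]>100)&(hsv[...,0]<125)&(hsv[...,1]>120)
pts=np.argwhere(bl)[:,::-1]; W=np.array([ray(a,b,.006,T,K) for a,b in pts])[:,:2]
rc=cv2.minAreaRect(W.astype(np.float32)); print('board',rc,cv2.boxPoints(rc).round(4).tolist(),np.median(P[bl][:,2]))
br=box&(hsv[...,0]>15)&(hsv[...,0]<32)&(hsv[...,1]>140)&(u>244)&(u<264)&(v>155)&(v<200)
print('brass px',br.sum()); Q=P[br]; print(Q[:,2].min(),Q[:,2].max())
t=Q[Q[:,2]>.027]; print('shank top',len(t),t.min(0),t.max(0),t.mean(0)); s=Q[Q[:,2]<.015]; print('sole',len(s),s.min(0),s.max(0))
cv2.imwrite('pics/w1c.png',cv2.resize(im[95:295,215:350][:,:,::-1],None,fx=3,fy=3,interpolation=cv2.INTER_CUBIC))
E
```

```text
wall top rect ((0.5310656428337097, 0.1326385885477066), (0.1237994134426117, 0.10743480920791626), 86.98200225830078) [[0.4742000102996826, 0.07370000332593918], [0.5813999772071838, 0.06800000369548798], [0.5879999995231628, 0.1915999948978424], [0.48069998621940613, 0.1973000019788742]] z 0.03734491078002622
board ((0.5244622826576233, 0.011960648000240326), (0.0815841481089592, 0.1077173575758934), 86.88722229003906) [[0.4684999883174896, -0.025800000876188278], [0.5759999752044678, -0.031700000166893005], [0.5805000066757202, 0.049800001084804535], [0.47290000319480896, 0.05559999868273735]] 0.005525563579795084
brass px 361
0.007726209465870881 0.033180579183013315
shank top 75 [0.49028846 0.11190954 0.0271395 ] [0.50140761 0.11832527 0.03318058] [0.49593821 0.1154703  0.03091923]
sole 264 [0.48833757 0.09535009 0.00772621] [0.50304477 0.13486436 0.01491325]
```

View pics/w1c.png

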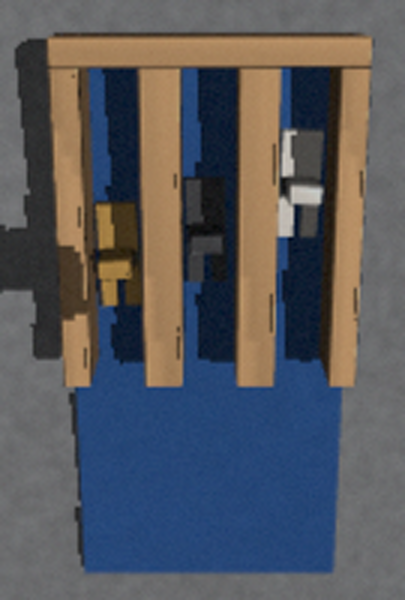

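Rack: mouth at about (0.528, 0.071), yaw 86.95°. Brass is at rack x≈0.043, y≈+0.034. Next: over the pick.

```bash
python3 -m jog '3 -38 -4 1.23 0 0 85;3 -38 1 1.23 0 0 85;3 -37 6 1.23 0 0 85;3 -36 11 1.23 0 0 85;3 -35 15 1.23 0 0 85'
python3 -m jog '3 -32 20 1.23 0 0 85;3 -30 24 1.23 0 0 85;3 -26 27 1.23 0 0 85;3 -23 30 1.23 0 0 85;3 -19 33 1.23 0 0 85'
python3 -m jog '0 0 0 0 0 0 85;0 0 0 0 0 0 85'
python3 - <<'E'
from h import *
plan((.4675,-.2508,.12),np.radians(-77.1)); cam('wrist','w2')
E
```

```text
t: 2.4
eef_pos: [0.5002, -0.0624, 0.2161]
tool_rot: [0.664, 0.242, 0.664, -0.242]
contact_force: [0.3, 0.4, -0.2]
gripper_width: 0.993
t: 2.9
eef_pos: [0.4715, -0.2499, 0.201]
tool_rot: [0.553, 0.44, 0.554, -0.44]
contact_force: [0.0, -0.0, 0.3]
gripper_width: 0.99
t: 3.1
eef_pos: [0.4712, -0.2496, 0.2009]
tool_rot: [0.554, 0.439, 0.554, -0.439]
contact_force: [0.3, 0.4, -0.3]
gripper_width: 0.995
t 3.1 p [ 0.4712 -0.2496  0.2009] yaw z -76.81 F [ 0.33  0.38 -0.34] w 0.995 q [-0.3   0.37  0.85  1.97 -0.34  0.95 -0.63]
shift mm [80.9 -3.8  0.3]
turn units [ 0.05 -0.    0.01]
```

View pics/w2.png

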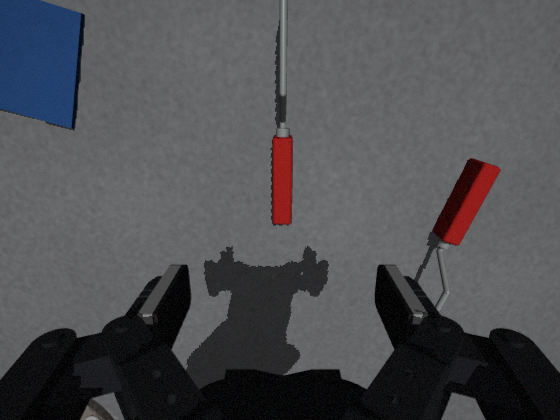

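```bash
cat > m.py <<'E'
from h import *
def handle(f,zt,ulo,uhi,vhi=260):
    im,d,T,K=load(f)
    red=((im[...,0]>110)&(im[...,1]<70)&(im[...,2]<70)); v,u=np.mgrid[:420,:560]
    red&=(u>ulo)&(u<uhi)&(v<vhi)
    P=cloud(d,T,K)
    z=np.median(P[red][:,2]); top=red&(abs(P[...,2]-z)<.006)
    pts=np.argwhere(top)[:,::-1]; W=np.array([ray(a,b,zt,T,K) for a,b in pts])[:,:2].astype(np.float32)
    rc=cv2.minAreaRect(W); m=np.array(rc[0]); V=np.linalg.svd(W-W.mean(0))[2][0]
    print('z',z,'rect',rc,'mean',W.mean(0),'yaw',np.degrees(np.arctan2(V[1],V[0])))
if __name__=='__main__':
    import sys; handle(sys.argv[1],float(sys.argv[2]),int(sys.argv[3]),int(sys.argv[4]))
E
python3 m.py w2 .03 250 320
```

```text
z 0.029302548015448043 rect ((0.46871787309646606, -0.24793727695941925), (0.08718464523553848, 0.01814565435051918), 12.738445281982422) mean [ 0.4703061  -0.24725316] yaw -167.20801
```

```bash
python3 -m jog '30 -2 -2 0.07 0 0 85;35 0 0 0 0 0 85;35 0 0 0 0 0 60;35 0 0 0 0 0 50;20 0 0 0 0 0 45'
python3 -m jog '0 0 0 0 0 0 45;0 0 0 0 0 0 45'
python3 - <<'E'
from h import *
plan((.469,-.248,.006),np.radians(-77.25)); cam('wrist','w3')
E
python3 m.py w3 .03 150 400
```

```text
t: 3.65
eef_pos: [0.4682, -0.2454, 0.0436]
tool_rot: [0.552, 0.44, 0.555, -0.44]
contact_force: [0.4, -0.1, -0.9]
gripper_width: 0.529
t: 3.85
eef_pos: [0.469, -0.2475, 0.0466]
tool_rot: [0.553, 0.441, 0.553, -0.441]
contact_force: [0.1, 0.1, 0.1]
gripper_width: 0.528
t 3.85 p [ 0.469  -0.2475  0.0466] yaw z -77.18 F [0.12 0.15 0.06] w 0.528 q [-0.13  0.59  0.64  2.07 -0.58  0.66 -0.44]
shift mm [40.6 -0.1  0.5]
turn units [ 0.01 -0.01 -0.  ]
z 0.029953737468396746 rect ((0.4882957935333252, -0.24480988085269928), (0.04818291217088699, 0.018347855657339096), 12.781840324401855) mean [ 0.48895428 -0.24466012] yaw -166.99052
```

View pics/w3.png

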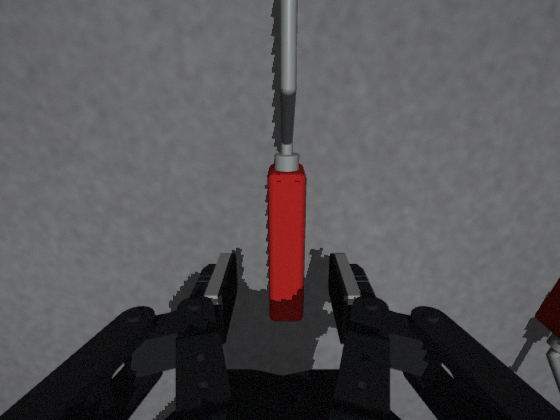

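```bash
python3 -m jog '20 0 0.5 0 0 0 45;15 0 0 0 0 0 45;6 0 0 0 0 0 45;0 0 0 0 0 0 30;0 0 0 0 0 0 12' 60
python3 -m jog '0 0 0 0 0 0 5;0 0 0 0 0 0 5;0 0 0 0 0 0 5;0 0 0 0 0 0 5' 60
python3 - <<'E'
from h import *
plan()
E
```

```text
t: 4.4
eef_pos: [0.4685, -0.2495, 0.0059]
tool_rot: [0.552, 0.442, 0.552, -0.442]
contact_force: [-1.5, 0.6, 0.6]
gripper_width: 0.221
t: 4.8
eef_pos: [0.4686, -0.2495, 0.0058]
tool_rot: [0.552, 0.442, 0.552, -0.442]
contact_force: [-0.6, -0.4, 6.1]
gripper_width: 0.222
t 4.8 p [ 0.4686 -0.2495  0.0058] yaw z -77.35 F [-0.61 -0.37  6.08] w 0.222 q [-0.07  0.66  0.57  2.08 -0.65  0.58 -0.38]
turn units [ 0.    0.   -0.01]
```

Gripped (opening 19 mm). Now lift, then turn towards the rack.

```bash
python3 -m jog '-10 0 0 0 0 0 5;-15 0 0 0 0 0 5;-15 0 0 0 0 0 5;-15 0 0 0 0 0 5;-10 0 0 0 0 0 5' 60
python3 -m jog '0 6 -18 -1.03 0 0 5;0 8 -17 -1.03 0 0 5;0 9 -16 -1.03 0 0 5;0 11 -15 -1.03 0 0 5' 
python3 -m jog '0 13 -14 -1.03 0 0 5;0 14 -12 -1.03 0 0 5;0 15 -11 -1.03 0 0 5;0 16 -9 -1.03 0 0 5' 
python3 -m jog '0 17 -7 -1.03 0 0 5;0 18 -5 -1.03 0 0 5;0 19 -3 -1.03 0 0 5;0 19 -1 -1.03 0 0 5' 
python3 - <<'E'
from h import *
plan((.4886,-.0244,.071),np.radians(-3.05))
E
```

```text
t: 5.3
eef_pos: [0.4688, -0.2495, 0.0722]
tool_rot: [0.553, 0.442, 0.551, -0.442]
contact_force: [-0.4, -0.3, -1.7]
gripper_width: 0.221
t: 5.7
eef_pos: [0.4754, -0.1742, 0.071]
tool_rot: [0.635, 0.312, 0.634, -0.312]
contact_force: [0.3, -0.8, -1.6]
gripper_width: 0.219
t: 6.1
eef_pos: [0.4819, -0.0999, 0.071]
tool_rot: [0.687, 0.169, 0.686, -0.169]
contact_force: [1.1, -0.1, -1.3]
gripper_width: 0.223
t: 6.5
eef_pos: [0.49, -0.0251, 0.071]
tool_rot: [0.707, 0.018, 0.707, -0.018]
contact_force: [0.3, 0.1, -1.4]
gripper_width: 0.222
t 6.5 p [ 0.49   -0.0251  0.071 ] yaw z -2.94 F [ 0.31  0.14 -1.38] w 0.222 q [-0.37  0.43  0.35  2.14 -0.25  0.61  0.12]
shift mm [-0.   0.6 -1.5]
turn units [0.02 0.01 0.  ]
```

```bash
python3 -m jog '0 0.6 -1.4 0.02 0 0 5;0 0 0 0 0 0 5;0 0 0 0 0 0 5'
python3 - <<'E'
from h import *
plan((.4886,-.0244,.071),np.radians(-3.05))
for n in ('top','scene','wrist'):
    im,d,c=cam(n,n+'4')
im=load('top4')[0]; cv2.imwrite('pics/top4c.png',cv2.resize(im[200:290,180:340][:,:,::-1],None,fx=5,fy=5,interpolation=cv2.INTER_CUBIC))
im=load('scene4')[0]; cv2.imwrite('pics/scene4c.png',cv2.resize(im[150:240,250:390][:,:,::-1],None,fx=5,fy=5,interpolation=cv2.INTER_CUBIC))
E
```

```text
t: 6.8
eef_pos: [0.4883, -0.0262, 0.0705]
tool_rot: [0.707, 0.021, 0.707, -0.022]
contact_force: [-0.1, -1.0, -1.0]
gripper_width: 0.221
t 6.8 p [ 0.4883 -0.0262  0.0705] yaw z -3.47 F [-0.09 -1.03 -1.04] w 0.221 q [-0.37  0.43  0.36  2.14 -0.25  0.61  0.11]
shift mm [-0.5  1.8  0.2]
turn units [-0.07  0.    0.01]
```

View pics/top4c.png

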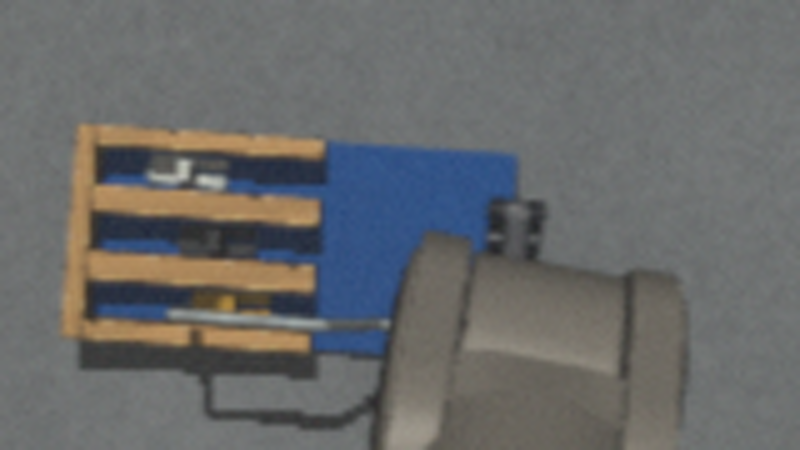

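View pics/scene4c.png

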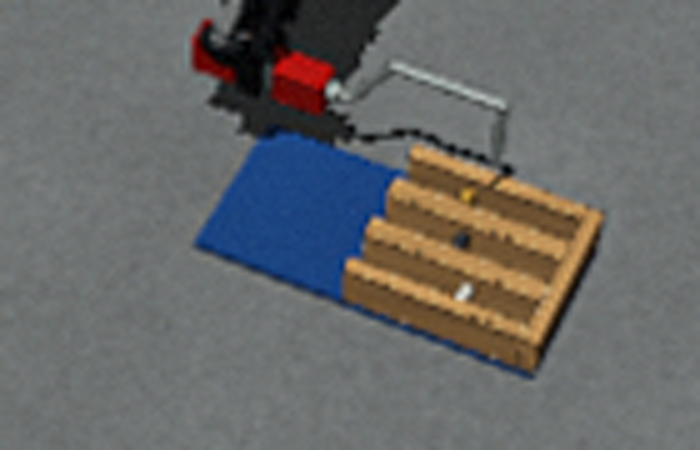

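View pics/wrist4.png

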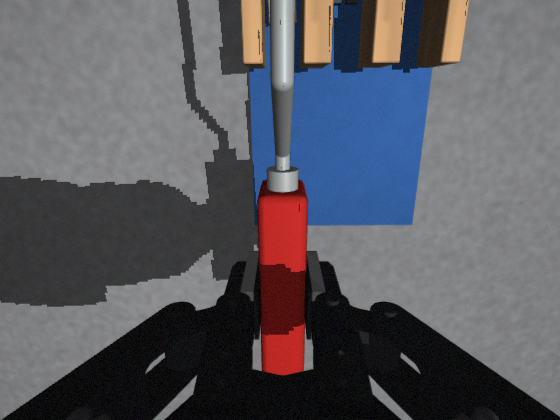

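Top crop: the rod's hook corner is at about (170,315), i.e. px (214,263). Scene crop: hook corner at (505,103), i.e. px (351,171), above the brass bay and deeper than the brass shank. I'll check this numerically.

```bash
python3 - <<'E'
from h import *
_,dt,Tt,Kt=load('top4'); _,ds,Ts,Ks=load('scene4')
def rd(u,v,T,K):
    r=T[:3,:3]@np.array([(u-K[2])/K[0],-(v-K[3])/K[1],-1]); return T[:3,3],r/np.linalg.norm(r)
a,r=rd(214.3,263,Tt,Kt); b,s=rd(351,170.8,Ts,Ks)
A=np.stack([r,-s],1); t=np.linalg.lstsq(A,b-a,rcond=None)[0]; p=a+r*t[0]; q=b+s*t[1]; print('corner tri',p,q)
print('top ray at .125',ray(214.3,263,.125,Tt,Kt))
print('scene tip z=.067',ray(350,183,.067,Ts,Ks))
u=np.array([np.cos(np.radians(86.95)),np.sin(np.radians(86.95))]); v=np.array([-u[1],u[0]])
m=np.array([.5277,.0707])
for X in (p,q,ray(214.3,263,.125,Tt,Kt),ray(350,183,.067,Ts,Ks)): print('rack',((X[:2]-m)@u).round(4),((X[:2]-m)@v).round(4))
print('brass shank in scene', [ (k,((ray(250+468/5,150+196/5,.032,Ts,Ks)[:2]-m)@k).round(4)) for k in (u,v)])
im,d,T,K=load('wrist4'); P=cloud(d,T,K)
for row in (10,40,70): 
    c=[P[row,k] for k in range(270,298) if P[row,k,2]>.1]; c=np.array(c); print(row,len(c),np.median(c,0) if len(c) else '')
# wall tops left bay edges at row 40
for row in (20,50):
    print([(k,P[row,k].round(4).tolist()) for k in (244,262,304,330)])
plan((.4886,-.0244,.071),np.radians(-3.05))
E
```

```text
corner tri [0.49577144 0.12602596 0.12231564] [0.49431358 0.1296018  0.12284108]
top ray at .125 [0.49591542 0.12569021 0.125     ]
scene tip z=.067 [0.49378195 0.13149745 0.067     ]
rack 0.0535 0.0348
rack 0.057 0.0365
rack 0.0532 0.0347
rack 0.0589 0.0371
brass shank in scene [(array([0.0532074 , 0.99858348]), np.float64(0.0425)), (array([-0.99858348,  0.0532074 ]), np.float64(0.0337))]
10 25 [0.49357027 0.07462241 0.12661604]
40 25 [0.49319366 0.06833354 0.12641029]
70 23 [0.4927965  0.06171356 0.12633244]
[(244, [0.4763, 0.0906, 0.0372]), (262, [0.4848, 0.0907, 0.034]), (304, [0.5049, 0.0888, 0.0373]), (330, [0.5173, 0.088, 0.0375])]
[(244, [0.4752, 0.0774, 0.0386]), (262, [0.4838, 0.0771, 0.0366]), (304, [0.5044, 0.0757, 0.0378]), (330, [0.5172, 0.075, 0.0372])]
t 6.95 p [ 0.4884 -0.0261  0.0704] yaw z -3.43 F [-0.17  0.29 -1.1 ] w 0.22 q [-0.37  0.43  0.36  2.14 -0.25  0.61  0.11]
shift mm [-0.6  1.7  0.1]
turn units [-0.06 -0.    0.  ]
```

```bash
python3 -m jog '0 2.2 0 -0.06 0 0 5;10 0 0 0 0 0 5;10 0 0 0 0 0 5;8 0 0 0 0 0 5;0 0 0 0 0 0 5'
python3 - <<'E'
from h import *
plan((.4886,-.0244,.019),np.radians(-3.05))
E
python3 -m jog '8 0 0 0 0 0 5;8 0 0 0 0 0 5;6 0 0 0 0 0 5;0 0 0 0 0 0 5'
python3 - <<'E'
from h import *
plan((.4886,-.0244,.019),np.radians(-3.05))
E
```

```text
t: 7.45
eef_pos: [0.4874, -0.023, 0.0407]
tool_rot: [0.706, 0.018, 0.708, -0.018]
contact_force: [-0.4, -0.4, -0.6]
gripper_width: 0.226
t 7.45 p [ 0.4874 -0.023   0.0407] yaw z -2.95 F [-0.43 -0.41 -0.6 ] w 0.226 q [-0.34  0.48  0.32  2.16 -0.29  0.55  0.14]
shift mm [21.7 -1.4  1.3]
turn units [ 0.02 -0.03  0.01]
t: 7.85
eef_pos: [0.488, -0.0229, 0.0194]
tool_rot: [0.706, 0.018, 0.707, -0.018]
contact_force: [0.1, 0.1, -0.7]
gripper_width: 0.221
t 7.85 p [ 0.488  -0.0229  0.0194] yaw z -2.95 F [ 0.05  0.09 -0.72] w 0.221 q [-0.32  0.52  0.3   2.16 -0.31  0.5   0.16]
shift mm [ 0.4 -1.4  0.7]
turn units [ 0.02 -0.02  0.  ]
```

```bash
python3 - <<'E'
from h import *
cam('scene','scene5'); cam('top','top5')
a=load('top5')[0]; b=load('scene5')[0]
f=lambda i:cv2.resize(i[:,:,::-1],(640,400) ,interpolation=cv2.INTER_CUBIC)
cv2.imwrite('pics/c5.png',np.vstack([cv2.resize(a[210:280,180:300][:,:,::-1],(514,300),interpolation=cv2.INTER_CUBIC),cv2.resize(b[165:235,270:390][:,:,::-1],(514,300),interpolation=cv2.INTER_CUBIC)]))
plan((.4886,-.0244,.019),np.radians(-3.05))
E
```

```text
t 7.95 p [ 0.4885 -0.0229  0.0201] yaw z -2.95 F [ 0.33  0.74 -1.23] w 0.219 q [-0.32  0.52  0.3   2.16 -0.31  0.5   0.16]
shift mm [ 1.1 -1.5  0.2]
turn units [ 0.02 -0.    0.  ]
```

View pics/c5.png

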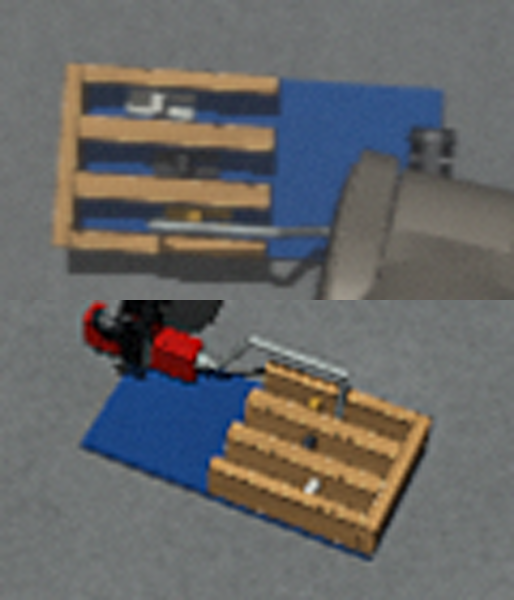

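Scene half: the hook (342,385–415) is in the brass bay behind the shank (316,402), with no contact force. Now drag it out.

```bash
python3 -m jog '1 -4 0 0 0 0 5;0 -6 0 0 0 0 5;0 -8 0 0 0 0 5;0 -8 0 0 0 0 5;0 -4 0 0 0 0 5'
python3 - <<'E'
from h import *
cam('scene','scene6'); cam('top','top6')
a=load('top6')[0]; b=load('scene6')[0]
cv2.imwrite('pics/c6.png',np.vstack([cv2.resize(a[210:280,180:300][:,:,::-1],(514,300),interpolation=cv2.INTER_CUBIC),cv2.resize(b[165:235,270:390][:,:,::-1],(514,300),interpolation=cv2.INTER_CUBIC)]))
plan((.4886,-.0244,.019),np.radians(-3.05))
E
```

```text
t: 8.45
eef_pos: [0.487, -0.0542, 0.0194]
tool_rot: [0.707, 0.019, 0.707, -0.019]
contact_force: [0.9, 1.0, -0.9]
gripper_width: 0.222
t 8.55 p [ 0.487  -0.054   0.0194] yaw z -3.04 F [ 0.78 -0.36 -0.49] w 0.222 q [-0.25  0.52  0.29  2.16 -0.31  0.5   0.22]
shift mm [ 0.4 29.6  0. ]
turn units [0. 0. 0.]
```

View pics/c6.png

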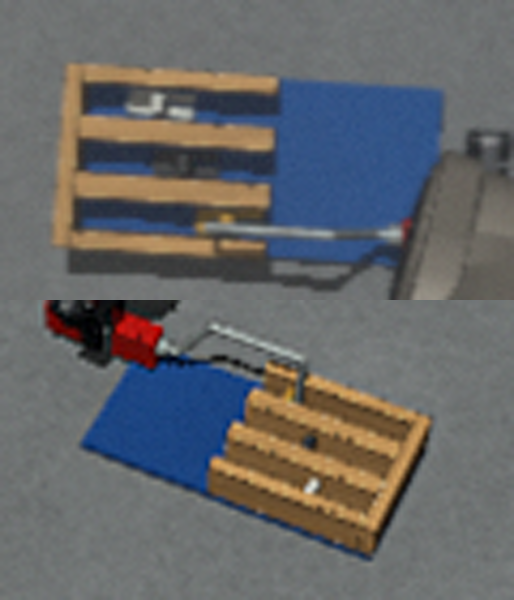

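Top half: the shank has moved with the hook to (225,220), still in the bay and close to the mouth. I'll carry on.

```bash
python3 -m jog '0 -5 0 0 0 0 5;0 -8 0 0 0 0 5;0 -8 0 0 0 0 5;0 -8 0 0 0 0 5;0 -8 0 0 0 0 5'
python3 -m jog '0 -8 0 0 0 0 5;0 -8 0 0 0 0 5;0 -7 0 0 0 0 5;0 -5 0 0 0 0 5;0 -3 0 0 0 0 5'
python3 - <<'E'
from h import *
cam('scene','scene7'); cam('wrist','w7'); cam('top','top7')
a=load('top7')[0]; b=load('scene7')[0]
cv2.imwrite('pics/c7.png',np.vstack([cv2.resize(a[210:280,180:300][:,:,::-1],(514,300),interpolation=cv2.INTER_CUBIC),cv2.resize(b[165:235,270:390][:,:,::-1],(514,300),interpolation=cv2.INTER_CUBIC)]))
plan((.4886,-.0244,.019),np.radians(-3.05))
E
```

```text
t: 9.05
eef_pos: [0.4851, -0.0907, 0.0193]
tool_rot: [0.707, 0.018, 0.707, -0.018]
contact_force: [0.6, 1.1, -1.3]
gripper_width: 0.222
t: 9.55
eef_pos: [0.4835, -0.1213, 0.0193]
tool_rot: [0.707, 0.018, 0.707, -0.018]
contact_force: [0.7, -0.3, -1.6]
gripper_width: 0.226
t 9.7 p [ 0.4836 -0.1208  0.0193] yaw z -2.95 F [ 0.78  0.17 -0.36] w 0.221 q [-0.11  0.53  0.29  2.14 -0.3   0.51  0.35]
shift mm [ 0.3 96.6  0.1]
turn units [ 0.02 -0.   -0.  ]
```

View pics/c7.png

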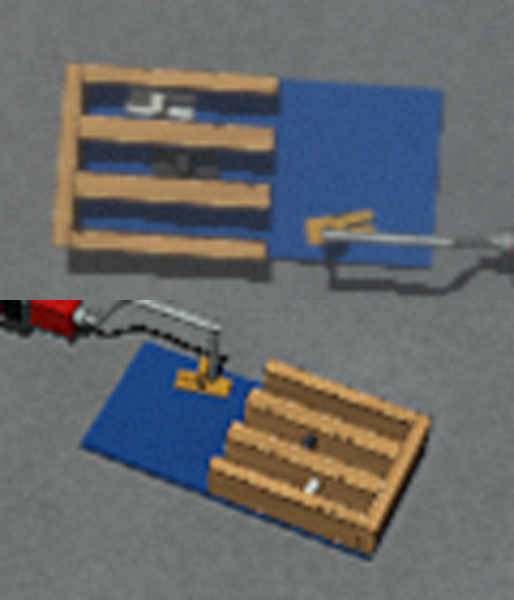

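View pics/w7.png

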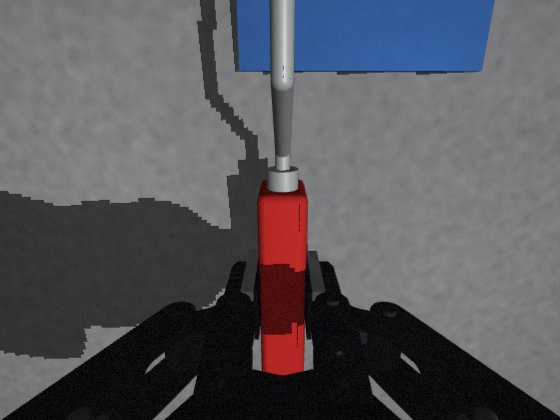

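Top half: the foot is out on the board at about (338,230), turned by about 20°, upright and clear of the mouths. Now back the hook off, lift it and carry the pick to bare counter.

```bash
python3 -m jog '0 2.5 0 0 0 0 5;-3 0 0 0 0 0 5;-8 0 0 0 0 0 5;-14 0 0 0 0 0 5;-14 0 0 0 0 0 5'
python3 - <<'E'
from h import *
cam('scene','scene8'); cam('top','top8')
a=load('top8')[0]; b=load('scene8')[0]
cv2.imwrite('pics/c8.png',np.vstack([cv2.resize(a[210:280,180:300][:,:,::-1],(514,300),interpolation=cv2.INTER_CUBIC),cv2.resize(b[155:225,260:380][:,:,::-1],(514,300),interpolation=cv2.INTER_CUBIC)]))
plan((.477,-.245,.07),np.radians(-3.05))
E
```

```text
t: 10.2
eef_pos: [0.4838, -0.1183, 0.0596]
tool_rot: [0.707, 0.018, 0.707, -0.018]
contact_force: [0.7, -0.7, -1.5]
gripper_width: 0.22
t 10.3 p [ 0.4854 -0.1185  0.0607] yaw z -2.94 F [-0.39  0.21 -0.92] w 0.221 q [-0.15  0.45  0.33  2.13 -0.26  0.59  0.31]
shift mm [  -9.3 -126.7   -1.8]
turn units [0.02 0.04 0.  ]
```

View pics/c8.png

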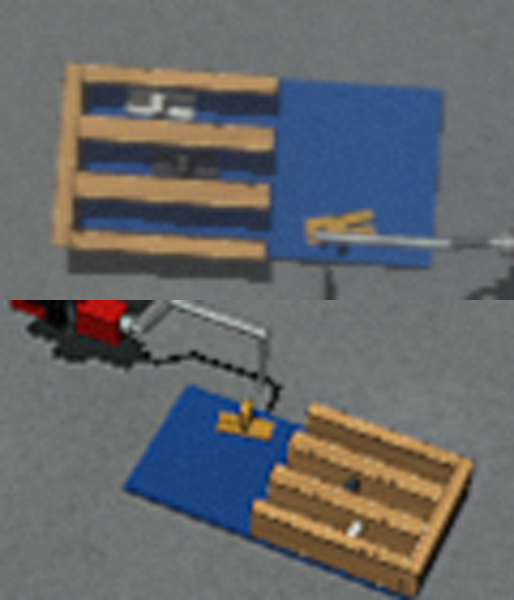

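The foot stands, and the hook (265,405) is above shank height. A bit higher, then away.

```bash
python3 -m jog '-12 0 0 0 0 0 5;-6 0 0 0 0 0 5;0 -10 0 0 0 0 5;0 -20 0 0 0 0 5;0 -25 0 0 0 0 5'
python3 -m jog '0 -25 0 0 0 0 5;0 -25 0 0 0 0 5;0 -15 0 0 0 0 5;0 -6 0 0 0 0 5;0 0 0 0 0 0 5'
python3 - <<'E'
from h import *
plan((.477,-.245,.007))
E
```

```text
t: 10.8
eef_pos: [0.4807, -0.1735, 0.0761]
tool_rot: [0.707, 0.018, 0.707, -0.017]
contact_force: [-0.3, 0.1, -0.5]
gripper_width: 0.222
t: 11.3
eef_pos: [0.4769, -0.2446, 0.0761]
tool_rot: [0.707, 0.019, 0.707, -0.019]
contact_force: [-0.2, 0.0, -1.7]
gripper_width: 0.217
t 11.3 p [ 0.4769 -0.2446  0.0761] yaw z -3.02 F [-0.23  0.05 -1.67] w 0.217 q [ 0.08  0.48  0.35  2.03 -0.25  0.67  0.54]
shift mm [69.1 -0.4  0.1]
turn units [-0. -0. -0.]
```

```bash
python3 -m jog '15 0 0 0 0 0 5;20 0 0 0 0 0 5;15 0 0 0 0 0 5;10 0 0 0 0 0 5;5 0 0 0 0 0 5'
python3 -m jog '3 0 0 0 0 0 5;0 0 0 0 0 0 5;0 0 0 0 0 0 5'
python3 - <<'E'
from h import *
plan((.477,-.245,.006))
cam('wrist','w9'); cam('scene','scene9')
b=load('scene9')[0]; cv2.imwrite('pics/c9.png',cv2.resize(b[130:230,180:380][:,:,::-1],(800,400),interpolation=cv2.INTER_CUBIC))
E
```

```text
t: 11.8
eef_pos: [0.4769, -0.2432, 0.0103]
tool_rot: [0.706, 0.018, 0.707, -0.018]
contact_force: [-1.1, -0.2, -1.1]
gripper_width: 0.221
t: 12.1
eef_pos: [0.4776, -0.2443, 0.0087]
tool_rot: [0.707, 0.018, 0.707, -0.018]
contact_force: [0.5, -0.4, -0.9]
gripper_width: 0.218
t 12.1 p [ 0.4776 -0.2443  0.0087] yaw z -2.95 F [ 0.48 -0.36 -0.86] w 0.218 q [ 0.13  0.59  0.29  2.05 -0.31  0.54  0.59]
shift mm [ 2.7 -0.8 -0.6]
turn units [-0.    0.01  0.  ]
```

View pics/c9.png

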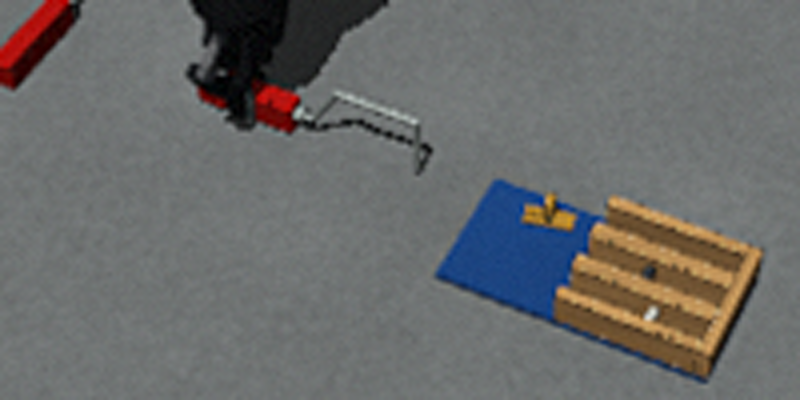

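The hook tip (420,170) is on bare counter, clear of the board. Lower the last 3 mm until it touches.

```bash
python3 -m jog '1.5 0 0 0 0 0 5;1 0 0 0 0 0 5;0 0 0 0 0 0 5'
python3 -m jog '0.5 0 0 0 0 0 5;0 0 0 0 0 0 5;0 0 0 0 0 0 5'
```

```text
t: 12.5
eef_pos: [0.4774, -0.2441, 0.0058]
tool_rot: [0.707, 0.018, 0.707, -0.018]
contact_force: [0.4, 0.5, -0.2]
gripper_width: 0.22
t: 12.8
eef_pos: [0.4774, -0.2441, 0.0058]
tool_rot: [0.707, 0.018, 0.707, -0.018]
contact_force: [-0.9, 1.6, 6.6]
gripper_width: 0.223
```

Contact (6.6 N up), pick on the counter. Open slowly, then rise.

```bash
python3 -m jog '0 0 0 0 0 0 22;0 0 0 0 0 0 28;0 0 0 0 0 0 35;0 0 0 0 0 0 45;0 0 0 0 0 0 45' 20
python3 -m jog '-10 0 0 0 0 0 45;-20 0 0 0 0 0 45;-30 0 0 0 0 0 45;-40 0 0 0 0 0 45;-40 0 0 0 0 0 45'
python3 -m jog '0 0 -20 0 0 0 45;0 0 0 0 0 0 45;0 0 0 0 0 0 45'
python3 - <<'E'
from h import *
cam('wrist','w10'); cam('scene','scene10'); cam('top','top10')
b=load('scene10')[0]; cv2.imwrite('pics/c10.png',cv2.resize(b[130:230,180:380][:,:,::-1],(800,400),interpolation=cv2.INTER_CUBIC))
plan()
m=np.array([.5277,.0707]); a=np.radians(86.95); u=np.array([np.cos(a),np.sin(a)]); v=np.array([-u[1],u[0]])
for f in ('wrist','top','scene'):
    im,d,T,K=load({'wrist':'w10','top':'top10','scene':'scene10'}[f]); P=cloud(d,T,K); hsv=cv2.cvtColor(im,cv2.COLOR_RGB2HSV)
    X=(P[...,:2]-m)@u; Y=(P[...,:2]-m)@v
    br=(hsv[...,0]>15)&(hsv[...,0]<32)&(hsv[...,1]>130)&(X<-.005)&(X>-.11)&(abs(Y)<.06)
    if br.sum(): print(f,'brass',br.sum(),'X',X[br].min(),X[br].max(),'Y',Y[br].min(),Y[br].max(),'z',P[br][:,2].min(),P[br][:,2].max())
    red=(im[...,0]>110)&(im[...,1]<70)&(im[...,2]<70)&(P[...,1]<-.15)&(P[...,1]>-.34)
    if red.sum(): print(f,'handle',red.sum(),np.median(P[red],0),P[red].min(0),P[red].max(0))
E
```

```text
t: 13.3
eef_pos: [0.4772, -0.244, 0.0052]
tool_rot: [0.707, 0.018, 0.707, -0.018]
contact_force: [0.0, -0.3, -0.0]
gripper_width: 0.533
t: 13.8
eef_pos: [0.4767, -0.2441, 0.1471]
tool_rot: [0.707, 0.018, 0.707, -0.018]
contact_force: [1.5, 0.1, -0.1]
gripper_width: 0.528
t: 14.1
eef_pos: [0.4571, -0.2428, 0.1455]
tool_rot: [0.707, 0.018, 0.707, -0.018]
contact_force: [0.7, 0.6, 0.9]
gripper_width: 0.527
t 14.25 p [ 0.4575 -0.2427  0.1447] yaw z -2.91 F [0.6  0.25 0.43] w 0.529 q [ 0.03  0.34  0.41  2.03 -0.19  0.8   0.5 ]
turn units [-0.   -0.01 -0.  ]
wrist handle 2206 [ 0.47736487 -0.23956559  0.02905615] [ 0.46086952 -0.28775581  0.02595487] [ 0.48805579 -0.16043931  0.28712789]
top brass 59 X -0.0664072113997313 -0.029729637193439847 Y -0.02435828491684262 0.04043801172579767 z 0.006196365825288375 1.1052148968050712
top handle 198 [ 0.4791583  -0.23588618  0.02959627] [ 0.46706004 -0.2715124   0.02437114] [ 0.50248347 -0.20235387  0.48364267]
scene brass 52 X -0.06219954004013113 -0.028575441005633723 Y 0.022580213957154666 0.04358360551888466 z 0.0033876597204636205 0.03309185404898085
scene handle 133 [ 0.47755844 -0.24508671  0.02981609] [ 0.43958526 -0.30645405 -0.0064758 ] [ 0.4922943  -0.20207874  0.03665372]
```

View pics/c10.png

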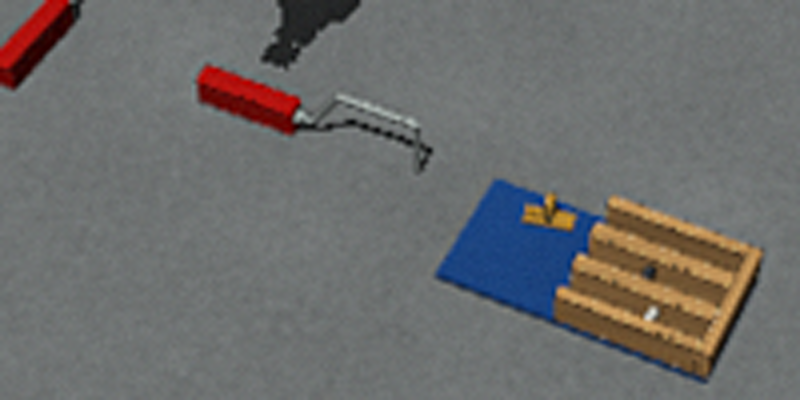

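View pics/w10.png

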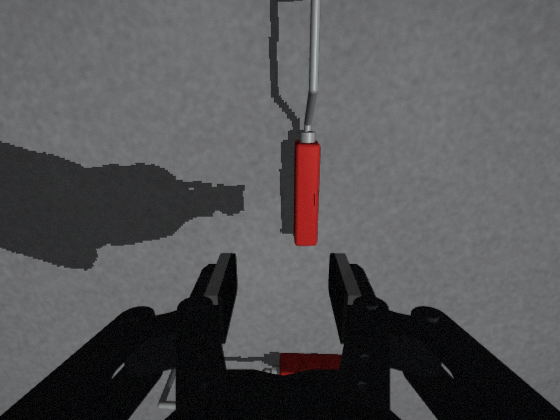

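View pics/top10.png

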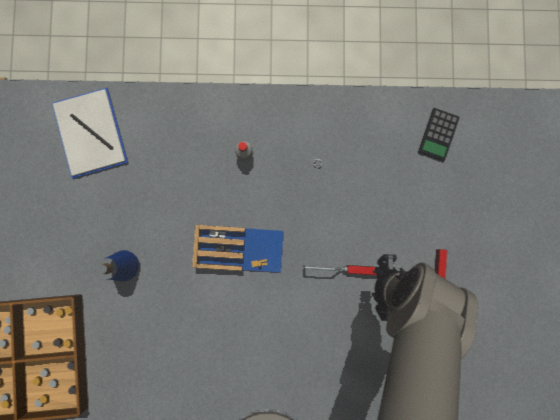

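The pick lies flat (handle top at z≈0.029–0.030, hook clear of the board). The brass foot stands on the board at rack x≈-0.047, y≈0.033. The bystanders and the other two feet look the same as in the first top view. Handing in.

```bash
python3 -c "
from station import bot; print(bot.hand_in()); print(bot.get_obs()['t'])"
```

```text
the job is handed in; nothing more can be done
None
the job is handed in; nothing more can be done
```

I took the pick farthest to the robot's left and lowered its hook behind the brass foot's shank in the rack's +y bay. I dragged the foot out onto the landing board, then laid the pick on bare counter under light contact before letting go. The job was handed in at about 14.3 s, well inside the 48 s; it reports no verdict.

**Last checks:**
- **Brass foot:** it stands on its sole about 47 mm out from the mouths, at rack y about +33 mm. It turned about 20° about the vertical as it came out, but it is upright and clear of the bays.
- **Pick:** it lies flat on its handle, with the handle top 29–30 mm above the counter. The hook does not touch the board or the foot.
- **Everything else:** the steel and white feet, cone, oil bottle and bobbin look unmoved in the top view, compared by eye.

**Disagreement:** the top camera placed the rack about 4–5 mm lower in y than the wrist camera. I used the wrist values, and the hook entered the bay with no rise in measured force.

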